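Clear the banding wheel and set the spray air

ROBOT

A 7-joint arm with a two-finger parallel gripper is mounted at the origin on the work surface; the furniture and walls round the work are solid. World frame = base frame: x ahead of the robot, y to its left, z up, the work surface at z = 0. Lengths are in m, angles in rad, forces in N, time in s.
With the tool pointing down it reaches from about 0.4 to 0.875 m from the base axis. Payload 4.4 kg.
Tool frame: the origin (TCP) lies midway between the tips of the shut fingers; the grasp point (between the pads) lies 19 mm behind it (pinch_z is the distance from the TCP to the grasp point, in m); z points along the fingers, y is the direction in which the jaws open and shut (so a half turn about z gives the same grasp; the last joint's range is limited). The gripper opens to 85 mm and grips with 20 to 120 N. Pads are 22 mm wide; open, the fingers measure 114 mm over their backs; the gripper's body (76 mm by 85 mm) begins 54 mm behind the grasp point. The pads swing forward as they close: fully open they stand 13 mm farther back than shut.
Start: joints at [-1.351, 0.628, 0.038, 1.517, -0.027, 0.996, -0.02], TCP at [0.183, 0.624, 0.21] pointing down, gripper open.
Joint ranges: [-3.06, 3.06], [-0.37, 2.12], [-1.25, 1.32], [0.18, 2.47], [-1.1, 4.24], [0.23, 1.98], [-2.94, 2.94]. Speed limits (rad/s): [2.57, 2.57, 3.14, 3.14, 3.14, 3.14, 3.14].

INTERFACE

Orientations are given as a 3x3 rotation matrix whose columns are the frame's x, y, z axes.
In Python, from workcell import movep, move_l, movej, command_gripper, sleep, solve_ik, get_state, read_camera, PlanningError, job_done, pinch_z gives the robot as it stands. Calls block until the motion is done:
- movep(position, orientation): joint-space move of the TCP to a pose.
- move_l(position, frame=None, feed=0.15, max_force=None): straight line of the TCP; frame=None keeps the orientation; feed is the mean speed in m/s. With max_force (N) it stops when the force on the tool has changed by that much, and returns True; else False.
- movej(angles): joint-space move.
- command_gripper(opening, grasp_force=None): opening from 0.0 (shut) to 1.0 (fully open); grasp_force is the grip in N (None keeps the last); returns when the fingers have stopped.
- sleep(seconds).
- solve_ik(position, orientation): joint angles nearest the present ones, or None.
- get_state(): the state.
- read_camera(name): name is "scene" or "top" or "wrist"; returns a dict with "pixels" (384x512x3 uint8, red, green, blue), "fov_y" (degrees; the focal length in pixels is half the picture's height over the tangent of half this angle, whatever the lens; pixels are square), "cx", "cy" (the principal point, pixels), "k1" (the pictures are not rectified: a ray, as slopes to the right and down, at radius r is drawn at 1 + k1 r^2 times it, then the intrinsics apply), "rvec" (rotation vector, rad) and "tvec" (3), from world to camera coordinates, as OpenCV has them. Camera axes: x right, y down, z forward; pixel columns grow to the right and rows downward; lengths in m; the calibration is good to about 2 mm. A picture is of the moment at which its call begins. There is no depth.
A pose or a line that the arm cannot do raises PlanningError and nothing moves.
- job_done(): hands the job in, once; it reports no verdict.
The state is a dict: "t": time; "joint_positions": joint angles; "qd": joint speeds; "effort": joint torques, N m; "tcp_pos": TCP position; "eef_rot": TCP orientation; "contact_force": force on the tool from outside, world axes, zero at the start; "ft_torque": the same for the moment, N m; "opening": opening from 0.0 (shut) to 1.0 (fully open).
Only numpy, scipy, OpenCV 4.12 (cv2) and the standard library are available. Lean on these libraries where they do the work, as an engineer would, in place of code of your own. Each camera call takes 0.05 s, during which the arm holds its last target. There are 200 camera calls.

TASK

Get the glaze-spray stand ready for its next piece. First lift the sprayed test tile off the freely spinning banding wheel and lay it flat, glazed face up, in the free space at the near end of the ware board, where the spray cannot reach it. Then set the air needle valve by feel: turn its bar handle clockwise until it stops on its seat, and from there open it half a turn; leave everything else where it stands.

Things in the scene. Friction and masses are not known exactly. Their poses are not given: they have to be found in the camera images.
- sprayed_tile: The test tile lying on the banding wheel: a flat glazed slab, 45 (its x) by 58 (its y) by 6 mm thick, 30 g, glazed face up; origin at the centre of its underside, z up out of the glazed face. It lies up to 30 mm off the wheel's centre, turned any way.
- wheel_centre (a point): Centre of the top face of the banding wheel: a round aluminium head, 180 mm across, its flat top 95 mm above the table, on an iron foot. The head spins freely about the vertical (a push on one edge of the tile turns head and tile together, so close both fingers evenly); the foot is fixed to the table.
- free_place (a point): Centre of the free space at the near end of the ware board, on its top face, 26 mm above the table; x runs along the board to its far end, z up. The board is fixed wood, 320 (x) by 110 (y) mm; this point lies 75 mm in from its near end, midway across. The other two tiles lie farther along the board, 125 mm and 200 mm from this point.
- valve_grip (a point): Centre of the needle valve's steel bar handle, on its vertical turning axis, 99 mm above the table; turns with the bar: x points to the bar's long end, z up. Bar 10 mm thick, 18 mm high, reaching 45 mm to the long and 23 mm to the short end; a brass nut 5 mm high on its top over the axis; below it 20 mm of bare 8 mm stem. Clockwise from above closes, anticlockwise opens.
- valve_seat (a point): Point on the valve's axis, 70 mm above the table, on top of the round brass bonnet (34 mm across); fixed. Closing ends at a hard stop, the seat, where the torque rises: 0.2 to 0.3 N m tells it from the handle's steady friction of 0.06 N m. The handle starts 40 to 85 degrees open. Which way the bar points when seated differs every time, does not show and must be felt. It opens 330 degrees.
- spray_rig: The fixed spray stand: brass valve block on a steel plate (100 x 76 mm, origin under the valve axis on the table, x away from the robot), copper pipes, and a spray head with a lidded cup on a post 183 mm from the valve axis (165 mm along x, 80 mm along y), reaching 310 mm above the table. Its nozzle points at the banding wheel, tip 100 mm along x, 157 mm along y, 180 mm up.
- tile_mid: Another glazed test tile, 58 x 45 x 5 mm, lying at the middle of the ware board; origin at the centre of its underside. Leave it.
- tile_far: Another glazed test tile, 61 x 54 x 6 mm, lying at the far end of the ware board; origin at the centre of its underside. Leave it.
- stilt: A three-armed clay kiln stilt, 47 x 45 x 15 mm, on the table before the valve; origin at its underside. Leave it.
- bung: A black rubber bottle bung, 27 mm across, 15 mm high, on the table near the valve; origin at the centre of its underside. Leave it.
- mug: A pale stoneware mug with a blue rim, 132 x 110 x 93 mm, near left on the table; origin at the centre of its underside. Leave it.
- bowl: A pale tea bowl, 128 mm across, 77 mm high, near right on the table; origin at the centre of its underside. Leave it.
Things that resemble listed ones, but are neither listed nor needed, are in the scene too. What is shaped like the sprayed_tile but green or red is not meant.

How it is judged:
By the outcome, as a careful person would: the job done as asked, in the order asked, and still so for the second after the job is handed in, with the robot touching nothing.
It also fails if it takes over 72 s, if anything falls off the work surface, if the arm or the gripper's body presses on something with over 40 N, if the wrist force passes 120 N, or if a joint passes its speed limit or range.

## Working session

There is one attempt and no reset: what is moved stays moved. The work goes in short steps, each a Python script; the robot and the scene stay as the last script left them, time stands still between calls to the robot, and variables do not carry over. Pictures are saved under pics/ and viewed, about 8 in all and at most 12, crops included, and the job is handed in when it is done.

```bash
mkdir -p pics
cat > h.py <<'E'
import numpy as np, cv2
from workcell import *
def cam(n,f=None):
    c=read_camera(n)
    if f: cv2.imwrite(f'pics/{f}.png',c['pixels'][:,:,::-1])
    return c
def K(c):
    f=c['pixels'].shape[0]/2/np.tan(np.radians(c['fov_y'])/2)
    return np.array([[f,0,c['cx']],[0,f,c['cy']],[0,0,1.]])
def D(c): return np.array([c['k1'],0,0,0,0.])
def world(c,uv,z):
    uv=np.array(uv,float).reshape(-1,1,2)
    n=cv2.undistortPoints(uv,K(c),D(c)).reshape(-1,2)
    R=cv2.Rodrigues(np.array(c['rvec'],float))[0];t=np.array(c['tvec'],float)
    o=-R.T@t; d=np.c_[n,np.ones(len(n))]@R
    return o+d*((z-o[2])/d[:,2])[:,None]
def pix(c,P):
    return cv2.projectPoints(np.array(P,float).reshape(-1,1,3),np.array(c['rvec'],float),np.array(c['tvec'],float),K(c),D(c))[0].reshape(-1,2)
def down(yaw): # jaw axis y at angle yaw in world
    y=np.array([np.cos(yaw),np.sin(yaw),0]);z=np.array([0,0,-1.]);x=np.cross(y,z)
    return np.c_[x,y,z]
E
python3 - <<'E'
from h import *
import pickle
cs={n:cam(n) for n in('top','scene')}
pickle.dump(cs,open('c0.pkl','wb'))
for n in cs: cv2.imwrite(f'pics/{n}0.png',cv2.resize(cs[n]['pixels'][:,:,::-1],(800,600),interpolation=cv2.INTER_CUBIC))
s=get_state();print(s['t'],s['tcp_pos'],s['eef_rot'],pinch_z)
E
```

```text
0.1 [0.18304395 0.62307845 0.20947163] [[-9.59430170e-01  2.81945943e-01 -4.84739812e-04]
 [ 2.81946360e-01  9.59428751e-01 -1.64997888e-03]
 [-1.31537861e-07 -1.71971014e-03 -9.99998521e-01]] 0.0187
```

View pics/top0.png

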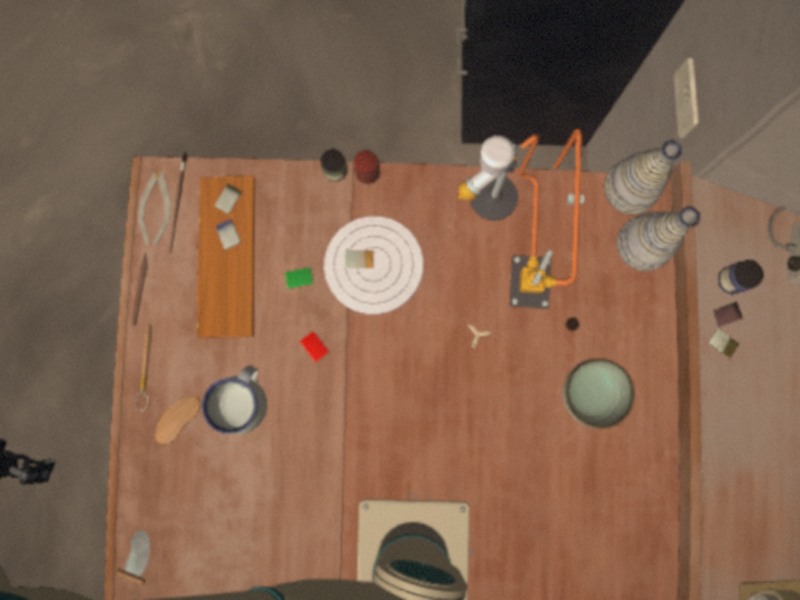

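View pics/scene0.png

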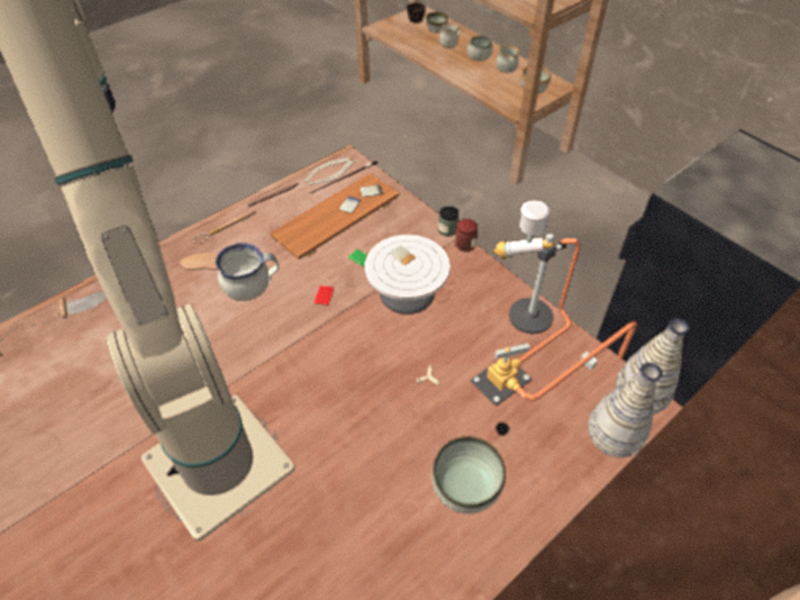

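Top view: the tile on the wheel (360,259) is pale and brown. Possible confusions are green (299,278), red (314,346), board tiles (228,199) and (228,235), and a tile off right at (724,342). Only the one on the wheel fits the description. The valve bar is at about (541,268) and the board's near end at about (226,337). Next I'll localise roughly and check with the wrist camera.

Run:
```python
from h import *
import pickle
c=pickle.load(open('c0.pkl','rb'));t=c['top']
s=.64
def w(n,uv,z): 
    p=world(c[n],np.array(uv)*s,z)
    print(n,z,p[:,:2].round(4).tolist())
    return p
w('top',[(373.5,265)],.095)
w('top',[(347,259),(373,259),(360,259)],.101)
w('top',[(200,178),(253,177),(252,338),(198,337)],.026)
w('top',[(228,199),(228,235)],.031)
w('top',[(532,285),(549,252)],.108)
w('top',[(514,255),(551,257),(549,307),(511,306)],.0)
cr=t['pixels'][:,:,::-1]
a=cv2.resize(cr[130:210,200:280],(400,400),interpolation=cv2.INTER_CUBIC)
b=cv2.resize(cr[150:210,310:370],(400,400),interpolation=cv2.INTER_CUBIC)
cv2.imwrite('pics/crop1.png',np.hstack([a,b]))
```

```text
top 0.095 [[0.5316, 0.0807]]
top 0.101 [[0.5405, 0.1283], [0.5413, 0.0815], [0.5409, 0.1049]]
top 0.026 [[0.7162, 0.437], [0.7184, 0.3292], [0.4002, 0.3128], [0.3995, 0.4186]]
top 0.031 [[0.6715, 0.3751], [0.5989, 0.3702]]
top 0.108 [[0.4984, -0.2022], [0.5589, -0.2332]]
top 0.0 [[0.5754, -0.1867], [0.573, -0.2594], [0.4743, -0.2545], [0.4748, -0.1807]]
```

View pics/crop1.png

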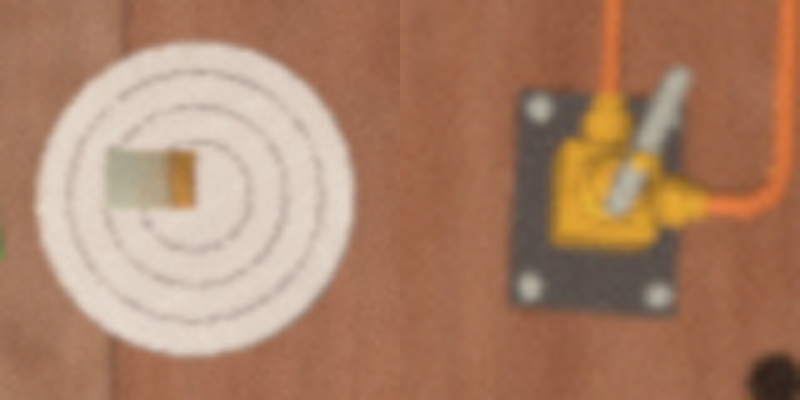

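Run:
```python
from h import *
import pickle
movep([0.54,0.105,0.24],down(0.0))
s=get_state();print(s['t'],s['tcp_pos'],s['joint_positions'])
c=cam('wrist');pickle.dump(c,open('w1.pkl','wb'))
cv2.imwrite('pics/w1.png',cv2.resize(c['pixels'][:,:,::-1],(800,600),interpolation=cv2.INTER_CUBIC))
```

```text
2.35 [0.53980551 0.10656149 0.23978624] [-0.56102345  0.48698687  0.47430019  1.77105269 -0.26710095  0.94783218
  0.02582307]
```

View pics/w1.png

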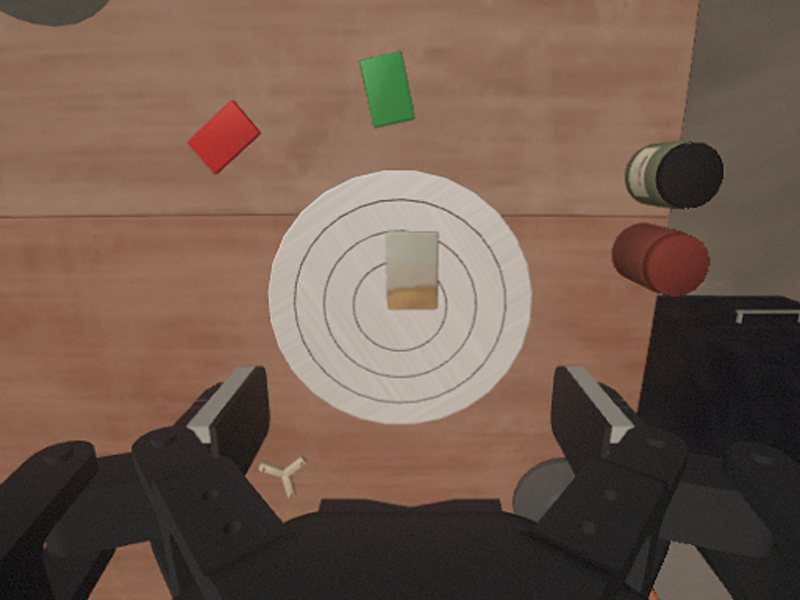

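The wrist view shows the tile with corners at (386,232), (438,231), (438,309) and (388,310). It lies almost square to the jaws, amber strip toward −y. Next: the grasp.

Run:
```python
from h import *
import pickle
c=pickle.load(open('w1.pkl','rb'))
P=world(c,np.array([(386,232),(438,231),(438,309),(388,310)])*.64,.101)
print(P.round(4), np.linalg.norm(P-np.roll(P,-1,0),axis=1).round(4))
m=P[:,:2].mean(0); d=(P[0]+P[1]-P[2]-P[3])[:2]; yaw=np.arctan2(d[1],d[0])-np.pi/2
print('tile',m,np.degrees(yaw))
W=world(c,np.array([(269,298),(532,298),(400,170),(400,425)])*.64,.095);print('wheel',W.round(4))
R=down(yaw)
command_gripper(0.76,20)
move_l([m[0],m[1],.16],R)
hit=move_l([m[0],m[1],.0945],feed=.04,max_force=3)
s=get_state();print(hit,s['tcp_pos'],s['contact_force'],s['opening'],s['t'])
c=cam('wrist')
cv2.imwrite('pics/w2.png',c['pixels'][80:,:,::-1])
```

```text
[[0.5242 0.1325 0.101 ]
 [0.5573 0.1332 0.101 ]
 [0.5582 0.0815 0.101 ]
 [0.525  0.0807 0.101 ]] [0.0331 0.0517 0.0332 0.0518]
tile [0.54119116 0.10695946] 0.942586294723035
wheel [[ 0.4444  0.0871  0.095 ]
 [ 0.6219  0.0876  0.095 ]
 [ 0.5331  0.1708  0.095 ]
 [ 0.5326 -0.0084  0.095 ]]
False [0.54135899 0.10700299 0.09471251] [ 0.76640339  0.26160347 -0.58951796] 0.7572548615357162 5.2083
```

View pics/w2.png

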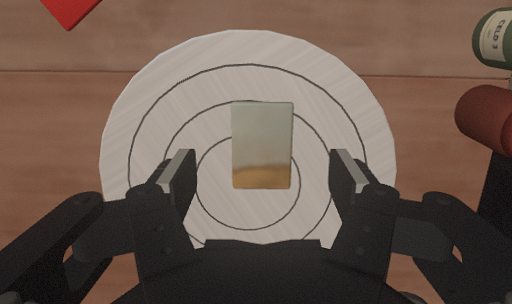

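The tile measures about 34x52 mm in the image, smaller than stated. I'll project the TCP and the pads, and close only if they line up.

Run:
```python
from h import *
c=cam('wrist')
s=get_state()
p=np.array(s['tcp_pos']);R=np.array(s['eef_rot'])
pts=[p+R@v for v in ([0,0,-.006],[.011,.032,0],[-.011,.032,0],[.011,-.032,0],[-.011,-.032,0])]
print(pix(c,pts).round(1))
m=p[:2]; 
img=c['pixels'][:,:,::-1].copy()
box=[[m[0]+a,m[1]+b,.101] for a,b in((-.0225,-.029),(.0225,-.029),(.0225,.029),(-.0225,.029))]
cv2.polylines(img,[np.round(pix(c,box)*1).astype(int)],True,(255,0,255),1)
for q in pix(c,pts): cv2.circle(img,tuple(int(v) for v in q),2,(0,255,0),-1)
cv2.imwrite('pics/w3.png',cv2.resize(img[150:330,120:400],None,fx=2.8,fy=2.8,interpolation=cv2.INTER_CUBIC))
```

```text
[[262.9 228.6]
 [319.4 206.4]
 [317.5 242.1]
 [206.3 206.4]
 [208.2 242.1]]
```

View pics/w3.png

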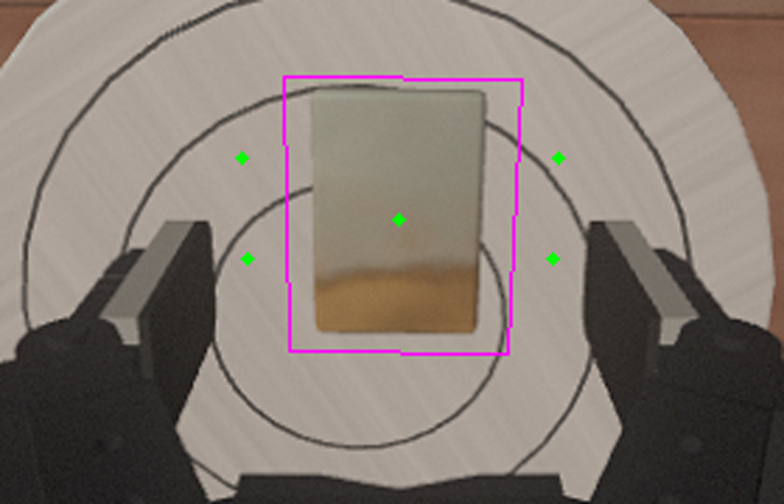

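Run:
```python
from h import *
command_gripper(0.59,20)
p=get_state()['tcp_pos']
hit=move_l([p[0],p[1],.082],feed=.02,max_force=2)
s=get_state();z=s['tcp_pos'][2];print(hit,s['tcp_pos'],s['contact_force'],s['opening'],s['t'])
c=cam('wrist')
cv2.imwrite('pics/w4.png',cv2.resize(c['pixels'][150:330,120:400,::-1],None,fx=2,fy=2))
if hit:
    move_l([p[0],p[1],z+.0025],feed=.03)
    command_gripper(0.45); s=get_state();print(s['opening'],s['contact_force'])
    command_gripper(0.0,25); s=get_state();print(s['opening'],s['opening']*85,s['contact_force'],s['tcp_pos'])
c=cam('wrist')
a=c['pixels'][150:330,120:400,::-1]
cv2.imwrite('pics/w4.png',np.hstack([cv2.imread('pics/w4.png')[:, :],cv2.resize(a,None,fx=2,fy=2)])[:, 160:960])
```

```text
False [0.54127111 0.10692107 0.08202363] [-0.39963475 -1.11263246 -0.346041  ] 0.5855786812002216 6.375
```

View pics/w4.png

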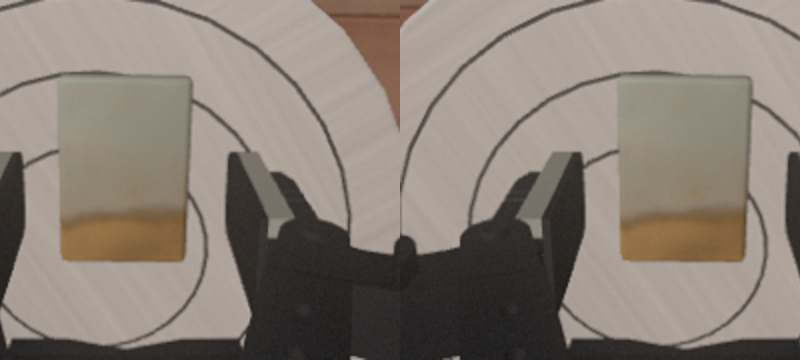

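No contact yet at TCP z = 0.082, so the pads still stand above the tile. I'll keep feeling downward.

Run:
```python
from h import *
p=get_state()['tcp_pos']
hit=move_l([p[0],p[1],.070],feed=.02,max_force=3)
s=get_state();z=s['tcp_pos'][2];print(hit,s['tcp_pos'],s['contact_force'],s['opening'],s['t'])
c=cam('wrist')
cv2.imwrite('pics/w5.png',cv2.resize(c['pixels'][150:330,120:400,::-1],None,fx=2.8,fy=2.8))
```

```text
True [0.5411941  0.10693238 0.07101068] [-0.23030561  0.20573954  4.06193708] 0.5914122394747025 7.0167
```

View pics/w5.png

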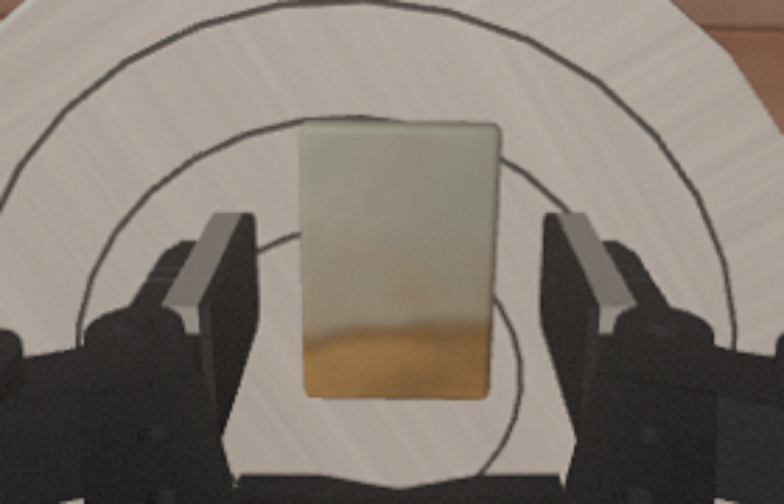

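Touched down on the wheel at z = 0.071, with the fingers straddling the tile evenly. Next: raise 3 mm, close, lift a little and check.

Run:
```python
from h import *
p=get_state()['tcp_pos'];z=p[2]
move_l([p[0],p[1],z+.003],feed=.03)
command_gripper(0.0,25); s=get_state();print(s['opening'],s['opening']*85,s['contact_force'],s['tcp_pos'])
f0=s['contact_force'][2]
move_l([p[0],p[1],z+.06],feed=.08); s=get_state();print(s['opening'],s['contact_force'],s['t'])
c=cam('wrist')
cv2.imwrite('pics/w6.png',c['pixels'][:,:,::-1])
```

```text
0.3845870431199266 32.68989866519376 [-0.98402083 -0.23310527  1.42657216] [0.54112517 0.10690624 0.07399391]
0.38502859430900915 [ 0.1438003   0.28447046 -0.75921246] 8.4833
```

View pics/w6.png

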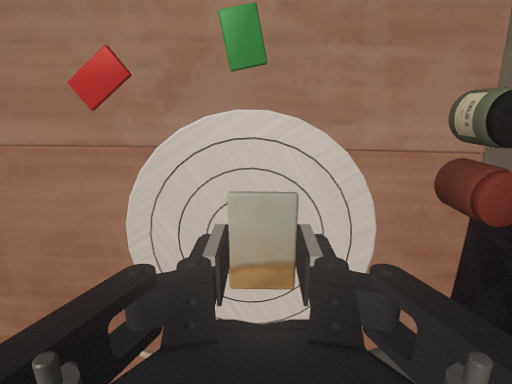

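The tile is held. Placing it on the board with a guarded descent, and checking the actual heights with the cameras first.

Run:
```python
from h import *
import pickle
C=pickle.load(open('c0.pkl','rb'))
for z in(.07,.095): print('wheel scene',z,world(C['scene'],[(407*.64,266*.64)],z)[0])
for f in ['w1']:
    c=pickle.load(open(f+'.pkl','rb'));R=cv2.Rodrigues(np.array(c['rvec'],float))[0];print('cam',(-R.T@np.array(c['tvec'])).round(3),R[2].round(3))
near=np.array([.3998,.3657]);far=np.array([.7173,.383]);u=(far-near)/np.linalg.norm(far-near)
fp=near+.075*u;yaw=np.arctan2(u[1],u[0]);print(fp,np.degrees(yaw))
p=get_state()['tcp_pos']
move_l([p[0],p[1],.20],feed=.15)
move_l([fp[0],fp[1],.15],down(yaw),feed=.25)
move_l([fp[0],fp[1],.035],feed=.12)
hit=move_l([fp[0],fp[1],-.003],feed=.02,max_force=2.5)
s=get_state();print(hit,s['tcp_pos'],s['contact_force'],s['opening'],s['t'])
```

```text
wheel scene 0.07 [0.54562126 0.09362493 0.07      ]
wheel scene 0.095 [0.53017294 0.07624971 0.095     ]
cam [0.539 0.171 0.403] [ 0.    -0.258 -0.966]
[0.47468891 0.36978056] 3.1188591094315803
True [0.47463706 0.36974226 0.00495757] [ 0.49326041 -0.32578249  5.76659447] 0.38916346155512654 12.8583
```

Contact came at 0.005, exactly 69 mm below the wheel pick height, so the tile is flat on the board. Releasing, then looking.

Run:
```python
from h import *
import pickle
p=get_state()['tcp_pos']
command_gripper(0.6,25)
move_l([p[0],p[1],.12],feed=.1)
# toward valve, viewing it
vx,vy=.52,-.215
move_l([.48,.2,.25],feed=.3)
movep([vx,vy,.24],down(np.radians(63)))
s=get_state();print(s['t'],s['tcp_pos'],s['joint_positions'],s['opening'])
c=cam('wrist');pickle.dump(c,open('w7.pkl','wb'));t=cam('top')['pixels'][:,:,::-1]
b=cv2.resize(t[110:220,125:235],(384,384),interpolation=cv2.INTER_CUBIC)
cv2.imwrite('pics/w7.png',cv2.resize(c['pixels'][:,:,::-1],(800,600),interpolation=cv2.INTER_CUBIC))
cv2.imwrite('pics/t7.png',b)
```

```text
16.8917 [ 0.520602   -0.21313816  0.23940932] [ 0.1555585   0.48201216  0.27644211  1.73457256 -0.15751668  0.94772827
  1.59608551] 0.6010657587416885
```

View pics/w7.png

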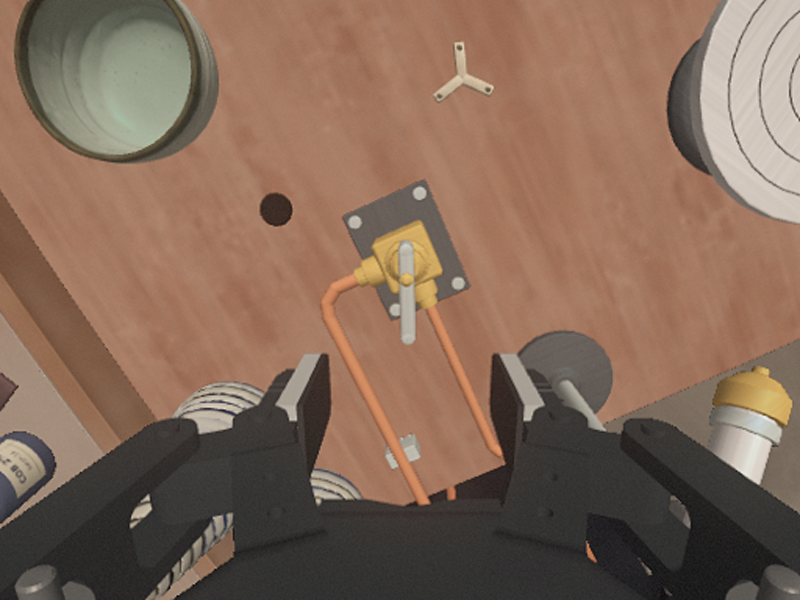

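View pics/t7.png

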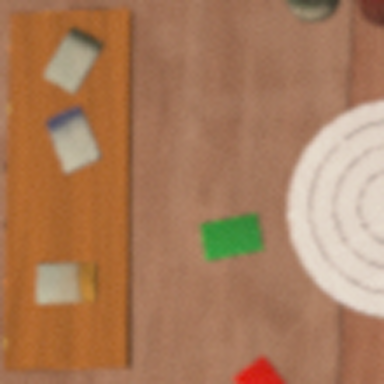

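The tile lies squarely in the free space and the neighbouring tiles haven't moved. The valve bar runs from (406,243) to (408,343), with the nut at (406,278).

Run:
```python
from h import *
import pickle
c=pickle.load(open('w7.pkl','rb'))
P=world(c,np.array([(406,242),(408,341)])*.64,.108);n=world(c,np.array([(406,277)])*.64,.113)[0]
d=(P[1]-P[0])[:2];print(P.round(4),np.linalg.norm(d),np.degrees(np.arctan2(d[1],d[0])));u=d/np.linalg.norm(d)
print('nut',n,'from ends',P[0,:2]+.023*u,P[1,:2]-.045*u)
B=world(c,np.array([(355,222),(420,194),(458,284),(395,310)])*.64,.006);print('plate',B.mean(0))
t=pickle.load(open('c0.pkl','rb'))['top']
# top crop (400/60 px): short end (612,207)->212, long (683,72), nut (645,162)
f=lambda x,y:(310+(x-400)/400*60,150+y/400*60)
Q=world(t,[f(612,210),f(683,72)],.108);d=(Q[1]-Q[0])[:2];print(Q.round(4),np.linalg.norm(d),np.degrees(np.arctan2(d[1],d[0])),'nut',world(t,[f(645,162)],.113))
print('topplate',world(t,[f(539,108),f(530,286),f(658,295)],.006))
for q7s in (63,-117):
  for a in range(-100,200,20):
    q=solve_ik([n[0],n[1],.075],down(np.radians(q7s+a))); print(q7s,a,None if q is None else np.round(q[[2,4,6]],2),end=';')
```

```text
[[ 0.5002 -0.206   0.108 ]
 [ 0.5592 -0.2346  0.108 ]] 0.06557328011999451 -25.8508202171707
nut [ 0.51910434 -0.21562998  0.113     ] from ends [ 0.52085655 -0.21604438] [ 0.51867266 -0.21498626]
plate [ 0.5225426  -0.21705916  0.006     ]
[[ 0.501  -0.2059  0.108 ]
 [ 0.5603 -0.2363  0.108 ]] 0.06661285088492366 -27.166697235140443 nut [[ 0.52066944 -0.21888326  0.113     ]]
topplate [[ 0.5648924  -0.19154016  0.006     ]
 [ 0.483037   -0.18721426  0.006     ]
 [ 0.48008982 -0.24521273  0.006     ]]
63 -100 [ 0.59 -0.67  0.33];63 -80 [ 0.5  -0.57  0.59];63 -60 [ 0.4  -0.46  0.84];63 -40 [ 0.33 -0.39  1.11];63 -20 [ 0.27 -0.32  1.39];63 0 [ 0.2  -0.24  1.67];63 20 [ 0.14 -0.17  1.95];63 40 [ 0.08 -0.09  2.23];63 60 [-0.01  0.01  2.48];63 80 [-0.09  0.11  2.74];63 100 [-0.7   0.72  2.52];63 120 [-0.88  0.87  2.74];63 140 [ 0.96 -0.99 -1.47];63 160 [ 0.96 -0.99 -1.12];63 180 [ 1.06 -1.06 -0.71];-117 -100 [-0.09  0.11  2.74];-117 -80 [-0.7   0.72  2.52];-117 -60 [-0.88  0.87  2.74];-117 -40 [ 0.96 -0.99 -1.47];-117 -20 [ 0.96 -0.99 -1.12];-117 0 [ 1.06 -1.06 -0.71];-117 20 [ 0.86 -0.91 -0.49];-117 40 [ 0.77 -0.83 -0.21];-117 60 [ 0.68 -0.75  0.06];-117 80 [ 0.59 -0.67  0.33];-117 100 [ 0.5  -0.57  0.59];-117 120 [ 0.4  -0.46  0.84];-117 140 [ 0.33 -0.39  1.11];-117 160 [ 0.27 -0.32  1.39];-117 180 [ 0.2  -0.24  1.67];
```

```bash
cat > v.py <<'E'
from h import *
def yaw(): 
    y=np.array(get_state()['eef_rot'])[:,1]; return np.degrees(np.arctan2(y[1],y[0]))
def rep(tag=''):
    s=get_state();print(tag,'t%.2f yaw%.2f'%(s['t'],yaw()),'p',np.round(s['tcp_pos'],4),'F',np.round(s['contact_force'],1),'M',np.round(s['ft_torque'],3),'op%.3f'%s['opening'],flush=True)
    return s
E
python3 - <<'E'
from v import *
x,y=.5198,-.2162
command_gripper(.45,30)
R=down(np.radians(63.5))
move_l([x,y,.14],R,feed=.15)
h=move_l([x,y,.074],feed=.06,max_force=4);s=rep(f'down {h}')
if not h:
    command_gripper(0,30);rep('grip')
    sleep(.2);rep()
c=cam('wrist');cv2.imwrite('pics/w8.png',cv2.resize(c['pixels'][:,:,::-1],(800,600)))
E
```

```text
down False t19.34 yaw63.50 p [ 0.5201 -0.2164  0.0744] F [-0.4  0.4  0.1] M [-0.025 -0.048  0.008] op0.451
grip t19.71 yaw63.54 p [ 0.5204 -0.2157  0.0744] F [0.6 1.5 3.5] M [ 0.437 -0.03   0.022] op0.102
 t19.91 yaw63.53 p [ 0.5203 -0.2157  0.0744] F [0.3 2.6 5.8] M [ 0.589 -0.045  0.076] op0.103
```

Run:
```python
from v import *
p=get_state()['tcp_pos']
command_gripper(.3,30)
move_l([p[0],p[1],.079],feed=.05);rep('up')
command_gripper(0,40);sleep(.15);s=rep('grip');x,y=s['tcp_pos'][:2]
# try turn 4, 8 deg by move_l and by movej
move_l([x,y,.079],down(np.radians(60.5)),feed=.15);rep('l-3')
movej(solve_ik([x,y,.079],down(np.radians(57.5))));rep('j-6')
movej(solve_ik([x,y,.079],down(np.radians(50))));rep('j-13')
```

```text
up t20.52 yaw63.50 p [ 0.5207 -0.2159  0.0794] F [ 0.1  0.4 -0.2] M [-0.006 -0.033 -0.011] op0.303
grip t20.95 yaw63.51 p [ 0.5205 -0.2156  0.0792] F [-0.9  1.4  3.7] M [0.149 0.185 0.023] op0.097
l-3 t21.20 yaw60.54 p [ 0.5205 -0.2156  0.0792] F [-1.2 -0.4  5.5] M [ 0.155  0.231 -0.066] op0.102
j-6 t21.45 yaw57.53 p [ 0.5205 -0.2156  0.0792] F [-1.2  0.9  5.1] M [ 0.173  0.193 -0.085] op0.102
j-13 t21.70 yaw50.04 p [ 0.5206 -0.2155  0.0792] F [-0.9  1.   5. ] M [0.211 0.2   0.   ] op0.100
```

Run:
```python
from v import *
x,y,z=.5206,-.2156,.0792
a=50
log=[]
while a>-30:
    a-= 5 if a>30 else 2
    movej(solve_ik([x,y,z],down(np.radians(a))))
    s=get_state();M=s['ft_torque'];log.append(M[2])
    print(a,'%.2f'%yaw(),np.round(M,3),np.round(s['contact_force'],1),'%.2f'%s['t'],'%.3f'%s['opening'])
    if abs(M[2])>.25: break
sleep(.2);rep('end')
```

```text
45 45.16 [ 0.25   0.084 -0.005] [-0.2  2.1  4. ] 21.95 0.099
40 40.20 [ 0.37   0.025 -0.118] [-0.   0.9  3.5] 22.20 0.100
35 35.23 [ 0.43   0.007 -0.016] [-0.6  1.8  3.8] 22.45 0.099
30 30.24 [ 0.613 -0.231 -0.101] [0.2 3.8 3.5] 22.70 0.100
28 28.16 [ 0.814 -0.304  0.038] [2.1 3.5 3.2] 22.95 0.097
26 26.11 [ 0.877 -0.412 -0.012] [2.1 4.5 3.9] 23.20 0.101
24 24.10 [ 0.975 -0.548 -0.013] [2.6 5.3 3. ] 23.45 0.100
22 22.11 [ 1.01  -0.685 -0.044] [2.9 3.9 4.2] 23.70 0.097
20 20.11 [ 0.993 -0.63  -0.033] [3.2 4.4 3.3] 23.95 0.098
18 18.11 [ 0.977 -0.671 -0.04 ] [2.8 4.7 3.5] 24.20 0.103
16 16.11 [ 1.068 -0.663 -0.007] [3.2 4.4 2.5] 24.45 0.102
14 14.11 [ 0.991 -0.69   0.006] [3.3 5.  3.4] 24.70 0.102
12 12.11 [ 0.995 -0.744 -0.044] [2.9 3.6 3.3] 24.95 0.102
10 10.11 [ 1.009 -0.742 -0.017] [3.9 4.3 3.1] 25.20 0.101
8 8.12 [ 0.972 -0.809 -0.026] [4.3 5.3 2.4] 25.45 0.100
6 6.12 [ 0.969 -0.836 -0.04 ] [3.8 4.5 2.4] 25.70 0.100
4 4.12 [ 1.009 -0.747 -0.009] [4.5 5.  2.3] 25.95 0.098
2 2.12 [ 1.004 -0.835  0.014] [4.6 4.1 2.6] 26.20 0.099
0 0.12 [ 1.031 -0.872 -0.022] [4.9 4.3 2.8] 26.45 0.102
-2 -1.88 [ 0.993 -0.904 -0.027] [3.7 4.3 1.2] 26.70 0.102
-4 -3.88 [ 0.967 -0.886 -0.053] [3.6 4.7 2.1] 26.95 0.099
-6 -5.88 [ 0.981 -0.938 -0.045] [4.1 4.6 1.5] 27.20 0.096
-8 -7.88 [ 1.008 -0.912 -0.029] [4.5 3.9 1.4] 27.45 0.096
-10 -9.82 [ 0.942 -0.934  0.261] [4.2 3.4 2.4] 27.70 0.096
end t27.90 yaw-9.81 p [ 0.5217 -0.215   0.0792] F [5.4 3.7 1.8] M [ 0.965 -0.974  0.255] op0.098
```

Run:
```python
from v import *
x,y,z=.5206,-.2156,.0792
for a in (-6,-7,-8,-8.5,-9,-9.5,-10,-10.4):
    movej(solve_ik([x,y,z],down(np.radians(a)))); sleep(.1)
    m=[]
    for _ in range(4): m.append(get_state()['ft_torque'][2]); sleep(.02)
    print(a,'%.2f'%yaw(),'%.3f'%np.mean(m),'%.2f'%get_state()['t'])
    if np.mean(m)>.3: break
```

```text
-6 -5.86 0.046 28.32
-7 -6.87 0.015 28.73
-8 -7.87 0.005 29.15
-8.5 -8.37 0.020 29.57
-9 -8.87 0.007 29.98
-9.5 -9.34 0.106 30.40
-10 -9.81 0.246 30.82
-10.4 -10.19 0.335 31.23
```

The seat is at tool yaw of about −9.0° (torque is flat to −8.9, then climbs to 0.34 N m). Next: open 90°, regrasp turned half round, and open another 90°.

Run:
```python
from v import *
x,y,z=.521,-.2155,.0792
seat=-9.0
def turn(a0,a1,n,zz=z):
    for a in np.linspace(a0,a1,n+1)[1:]:
        movej(solve_ik([x,y,zz],down(np.radians(a))))
turn(seat,seat+90,11);sleep(.2);rep('90')
command_gripper(.45,40);rep('rel')
move_l([x,y,.15],feed=.12)
turn(seat+90,seat-90,4,.15);s=rep('flip');print(np.round(s['joint_positions'],2))
h=move_l([x,y,z],feed=.08,max_force=4);rep(f'down{h}')
if not h:
    command_gripper(0,40);sleep(.1);rep('regrip')
```

```text
90 t34.18 yaw80.63 p [ 0.5203 -0.2161  0.0792] F [-0.8  3.4  7.1] M [0.819 0.121 0.049] op0.099
rel t34.58 yaw80.90 p [ 0.5206 -0.2162  0.0789] F [-0.2 -0.1  0.8] M [-0.029 -0.003  0.033] op0.450
flip t37.87 yaw-98.79 p [ 0.5208 -0.2155  0.1499] F [0.3 0.5 0.2] M [-0.003  0.01  -0.019] op0.454
[-0.25  0.82  1.03  1.84 -0.84  1.   -0.57]
downFalse t38.90 yaw-99.00 p [ 0.5213 -0.2158  0.0796] F [ 0.  -0.1 -0.6] M [ 0.076  0.022 -0.014] op0.452
regrip t39.37 yaw-99.02 p [ 0.5212 -0.2162  0.0798] F [-0.1 -1.3  4.3] M [-0.229  0.203 -0.029] op0.093
```

Run:
```python
from v import *
import pickle
x,y,z=.521,-.2157,.0796
for a in np.linspace(-99,-8.8,12)[1:]:
    movej(solve_ik([x,y,z],down(np.radians(a))))
sleep(.2);rep('180')
command_gripper(.45,40);rep('rel')
move_l([x,y,.16],feed=.12)
movep([.44,-.17,.26],down(np.radians(-8.8)));rep('away')
sleep(.2)
c=cam('wrist');t=cam('top');pickle.dump((c,t),open('w9.pkl','wb'))
a=cv2.resize(c['pixels'][:,:,::-1],(533,400));tt=t['pixels'][:,:,::-1]
b=np.vstack([cv2.resize(tt[150:210,310:370],(266,266)),cv2.resize(tt[110:220,125:235],(266,266))])
cv2.imwrite('pics/w9.png',np.hstack([cv2.copyMakeBorder(a,0,132,0,0,cv2.BORDER_CONSTANT),b]))
```

```text
180 t42.32 yaw-9.38 p [ 0.5215 -0.2165  0.0798] F [ 1.  -5.5  3.5] M [-1.09  -0.379  0.062] op0.101
rel t42.72 yaw-8.87 p [ 0.5204 -0.2145  0.079 ] F [-0.1 -0.1  0.7] M [0.013 0.031 0.029] op0.453
away t44.14 yaw-8.75 p [ 0.4408 -0.1697  0.2595] F [-0.3  0.3  1.2] M [ 0.033 -0.067  0.017] op0.450
```

View pics/w9.png

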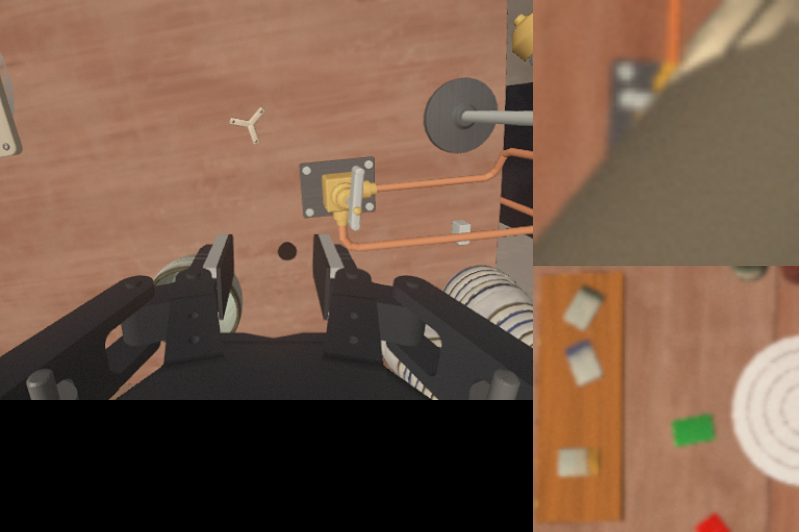

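The bar's long end is at (358,170) and its short end at (355,226). Checking that angle in world coordinates before handing in.

Run:
```python
from h import *
import pickle
c=pickle.load(open('w9.pkl','rb'))[0]
P=world(c,np.array([(355.5,225),(358,172)])*512/533,.108);d=P[1]-P[0]
print(P.round(4),np.degrees(np.arctan2(d[1],d[0])),'expect 81')
job_done();print(get_state()['t'])
```

```text
[[ 0.5182 -0.233   0.108 ]
 [ 0.5256 -0.1767  0.108 ]] 82.52271226696512 expect 81
the job is handed in; nothing more can be done
the job is handed in; nothing more can be done
```

I finished both parts in the order asked and handed the job in about 44 s into the 72 s allowed.

**Tile:** I lifted it off the banding wheel and laid it flat, glazed face up, in the free space at the near end of the ware board. The last top view shows it square on the board, with the neighbouring tiles where they were.

**Valve:** I turned the handle clockwise about 72.5° until it stopped on its seat. Re-approaching in half-degree steps, the torque stayed flat and then climbed to 0.34 N m. From there I opened it 180° in two 90° turns, regripping in between. The last wrist picture puts the bar's long end at 82.5°, against 81° expected, which is within my pixel-reading error.

**What disagreed:**
- **Finger tips:** on the wheel and the board, the half-open finger tips touched down about 20 mm further back from the TCP than described. I found the heights by feel instead.
- **Tile size:** the tile looked and gripped about 33–34 mm wide, not 45 mm.
- **Valve in the top view:** the arm hid the valve in the final top picture, so its end position was checked only with the wrist camera.

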